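# Snap ring onto the cocoa grinder's roller axle

## Robot

A 6-joint arm with a two-finger parallel gripper is mounted at the origin on the work surface. World frame = base frame: x ahead of the robot, y to its left, z up, the work surface at z = 0. Lengths are in m, angles in degrees, forces in N, time in s.
With the tool pointing down it reaches from about 0.25 to 0.725 m from the base axis. Payload 4 kg.
Tool frame: the origin (TCP) lies at the very end of the fingers, on their centre line; the grasp point (between the pads) lies 19 mm behind it; z points along the fingers, x is the direction in which the jaws open and shut, and the axes are right-handed (so a half turn about z gives the same grasp; the last joint's range is limited). The gripper opens to 85 mm and grips with 20 to 120 N. Pads are 22 mm wide; open, the fingers measure 114 mm over their backs; the gripper's body (76 mm by 85 mm) begins 54 mm behind the grasp point. The pads swing forward as they close: fully open they stand 13 mm farther back than shut.
Start: joints at [-66.979, 13.785, 0.286, 76.501, 0, 90], TCP at [0.196, -0.46, 0.231] pointing down, gripper open.
Joint ranges: [-155.79, 155.79], [-60.16, 107.12], [-62.33, 73.08], [-114, 123.19], [-81.49, 82.49], [-180, 180]. Speed limits (degrees/s): [159.86, 159.86, 180, 180, 180, 180].

## Interface

Orientations are given as a 3x3 rotation matrix whose columns are the frame's x, y, z axes.
In Python, from rig import ctrl, imaging, order, trace gives the robot as it stands.
- The arm moves only by the tool jog_arm, never from a script. Its argument "targets" is one flat list of numbers, 5 for each row, row after row: the shift along the tool's x, y, z scaled (see below), then the turn about the tool's z scaled (see below), then the closure, from 0 (fully open) to 1 (shut). In form: [tx, ty, tz, spin, gripper, tx, ty, tz, spin, gripper, ...]. A call has 1 to 5 rows; each row shifts and turns the commanded pose from where the row before left it, along the tool's axes as they then stand; what a row does not reach is not made up. The controller multiplies each number of a shift by 40 mm and each number of a turn by 60 degrees. A row lasts 1/10 s, in which the tool goes at most 50 mm and 8.59 degrees, less where a joint would pass 70% of its speed; a pose out of reach is approached as far as the arm can. A call with a number of a shift or a turn outside -1 to 1 is refused whole. A call with a gripper value outside its range is refused whole. The fingers move at their own pace and stop on an object; "grip_force" is the grip in N (left out, the last holds). Time passes only in rows, so rows that do not move let the fingers close. It gives the time, the measured TCP pose, the force and the opening at its end, in the units of the state.
- ctrl.read_state(): the state, without advancing time (a new reading comes with each control period).
- imaging.camera(name): name is "scene" or "side" or "wrist"; returns a dict with "color" (420x560x3 uint8, red, green, blue), "range_z" (420x560 float32, m along the optical axis (not along the pixel's ray), 0 where there is no reading), "vertical_fov" (degrees; the focal length in pixels is half the picture's height over the tangent of half this angle, whatever the lens; pixels are square), "cx", "cy" (the principal point, pixels), "R" (3x3) and "t" (3): a world point X has camera coordinates R X + t. Camera axes: x right, y down, z forward; pixel columns grow to the right and rows downward; lengths in m; the calibration is good to about 2 mm. A picture is of the moment at which its call begins.
- order.sign_off(): hands the job in, once; it reports no verdict.
Trained networks look in a picture, given as the dict that the camera call returned (one of the last four; its "shot" number tells which), for a name from the list of things; names that differ only in an ending like _2 or _b are one class to them, and where a whole thing is asked for, a point or a joint stands for the part that bears it (a point fixed in the world has none). Each returns a list of dicts, best first, with "confidence" (0 to 1); they miss things now and then, are a little off and sometimes report something else, mostly with a low value. They report only what shows in the picture. A call takes as long as a camera call. They do not tell look-alikes from the thing itself.
- trace(picture, query): "pixels" (420x560 bool, what is visible of it) and "rect" ([centre column, centre row, width, height] in pixels, round what is visible of it).
The state is a dict: "clock": time; "joint_positions": joint angles; "joint_vel": joint speeds; "joint_torque": joint torques, N m; "tool_pos": TCP position; "orientation": TCP orientation; "contact_force": force on the tool from outside, world axes, zero at the start; "ft_torque": the same for the moment, N m; "gripper_width": finger opening in m.
Only numpy, scipy, OpenCV 4.12 (cv2) and the standard library are available. Lean on these libraries where they do the work, as an engineer would, in place of code of your own. Each camera call takes 0.05 s, during which the arm holds its last target.

## Task

The upper roller of the cocoa grinder is back on its upright axle, but the snap ring that keeps it there is not: take the snap-ring pliers, which lie on the table with the ring already on their tips, squeeze them to spread the ring, and slip it over the end of the axle, lowering it gently until it is level with the groove. Finish there still holding: the pliers stay squeezed in the gripper, with the ring spread around the groove and not pressed against the axle or the washer below, because I want to check the roller's play before it snaps in. Hold the pliers by their grips, keep the fingers off the ring itself, and leave everything else where it is.

Things in the scene. Friction and masses are not known exactly. Their poses are not given: they have to be found in the camera images.
- carrier: Roller carrier of a bench-top cocoa grinder, standing upright: bored wooden block 116 x 116 x 30 mm, on it a grey granite roller (94 mm across), aluminium hub, upper granite roller with its flat top 165 mm above the table, and the steel axle end sticking up from its middle, ending 193.5 mm above the table. Fixed. Origin under its centre on the table; z is the axle's axis, yaw does not matter.
- groove (a point): Centre of the snap-ring groove in the axle end, on the axis, 177 mm above the table. Axle 30 mm across; groove 26 mm across and 8 mm high (173 to 181 mm above the table). A steel washer 42 mm across lies directly below it, top at 173 mm; the roller's white bush flange (54 mm across) tops out at 167 mm.
- axle_top (a point): Middle of the axle's top end, 193.5 mm above the table, 16.5 mm above the groove's centre. The last 3.5 mm taper from 30 to 24 mm across. It is the only upright axle with a groove; the headed spare pin on the table has none.
- pliers: Snap-ring pliers lying flat (about 160 g, mass varies), 213 mm long, tips bent straight down, the ring already on them and unable to come off. Origin at table level midway between the grips; x points along the pliers to the nose, z up. Pivot at x = 65 mm. Squeezing the grips spreads tips and ring evenly about x, against a spring, to a hard stop: 5 N on each grip starts it, 18 N reaches the stop.
- pliers_grip (a point): Grasp place midway between the two black grips, half-way up them (11 mm above their underside). Grips: upright bars 12 mm wide, 22 mm high, reaching 50 mm behind and 30 mm ahead of here. Over their outsides here 61 mm relaxed (splayed 12 degrees each, wider to the rear), 34 mm and parallel at the stop. One finger outside each, from above. The squeeze creeps the pliers some 3 mm nose-forward through the fingers.
- handle_left: The half of the pliers on its +y side (grip, jaw, bent tip); origin at the pivot, table level. Height of steel jaws 7 to 17 mm above the pliers' underside.
- handle_right: The half of the pliers on its -y side, mirror image; origin at the pivot, table level.
- ring_center (a point): Fixed point of the pliers in the ring's plane, 123 mm ahead of the grip place on their axis and 4 mm above their underside: where the axle's axis runs when the ring is fully spread around it (3 mm of room at the sides, 5 mm at the ring's back). The relaxed ring's centre lies 18 mm farther ahead.
- snap_ring: Steel snap ring of 4 mm round wire, open towards the pliers, with an eye at each end on a tip: 27 mm inside when relaxed (does not pass the 30 mm axle); fully spread it clears the axle by 3 mm. Flat, parallel to the pliers, its middle 4 mm above their underside. The tips' pins reach 2 mm below the ring, 23 mm off the pliers' axis when spread. Origin at the eye on the +y side.
- ring_spread (a joint): How far the ring is opened: 0 relaxed, 0.6 just passes over the axle, 0.84 fully spread (pliers squeezed to the stop). Rad.
- grease_pot: Bystander: white jar, 40 mm across, 45 mm high.
- spare_pin: Bystander: plain steel pin 30 mm across with a 42 mm head at the bottom, 59 mm high, standing loose on the table, no groove.
- spare_bush: Bystander: white nylon bush, 44 mm across, 30 mm high, standing.
- brush: Bystander: brush, 170 mm long, lying.
- steel_cup: Bystander: steel cup, 70 mm across, 50 mm high.
- screwdriver: Bystander: screwdriver, 190 mm long, lying.
- spatula: Bystander: spatula, 240 mm long, lying.
Things that resemble listed ones, but are neither listed nor needed, are in the scene too. Leave any orange or purple look-alike of the pliers alone.

How it is judged (in metres and radians):
On the way:
1. the ring, held in the pliers and already spread, is brought over the end of the axle (z of ring_center in the frame of axle_top above -0.004 m and horizontal distance between ring_center and axle_top below 0.012 m and value of joint ring_spread above 0.5 rad and contact force between the fingers and pliers above 2 N), for 0.1 s.
At the end, for the whole second after the job is handed in: Gripper squeezing both grips, ring spread by more than 0.6 rad, level (5 degrees), its middle within 3 mm of the groove's middle height and its centre within 6 mm of the axle's axis, pliers at rest and bearing on the roller, washer or axle with less than 4 N (z of ring_center in the frame of groove between -0.003 and 0.003 m and horizontal distance between ring_center and groove below 0.006 m and angle between ring_center's own z axis and vertical below 0.09 rad and value of joint ring_spread above 0.6 rad and contact force between the fingers and handle_left above 2 N and contact force between the fingers and handle_right above 2 N and contact force between pliers and carrier below 4 N and linear speed of pliers below 0.02 m/s); the arm keeps its last pose, push and grip.
It fails at once if the gripper's fingers touch the ring (contact force between the fingers and snap_ring above 1 N).
It fails at once if the ring or pliers are forced against the axle or roller (over 25 N) (contact force between pliers and carrier above 25 N).
It fails at once if the gripper hits the roller carrier (contact force between any of the fingers, the arm and carrier above 5 N).
It fails at once if another thing on the table is shifted by more than 25 mm (distance of any of grease_pot, spare_pin, spare_bush, brush, steel_cup, screwdriver, spatula from where it was at the start of the episode above 0.025 m).
It also fails if it takes over 45 s, if anything falls off the work surface, if the arm or the gripper's body presses on something with over 40 N, if the wrist force passes 120 N, or if a joint passes its speed limit or range.

## Working session

There is one attempt and no reset: what is moved stays moved. The work goes in short steps, Python scripts to look and compute and a tool call to move; the robot and the scene stay as the last step left them, time stands still between calls to the robot, and variables do not carry over. Pictures are saved under pics/ and viewed, and the job is handed in when it is done.

Besides the shell and the picture viewer there is one more tool, called as name(argument=value, ...) on one line, values as JSON. jog_arm: Moves the arm, as the interface text tells. Shifts and turns lie within -1 to 1; 1 stands for 40 mm of shift or 60 degrees of turn. Its arguments: {"type":"object","properties":{"targets":{"type":"array","items":{"type":"number","minimum":-1,"maximum":1}},"grip_force":{"type":"number"}},"required":["targets"]}

```bash
mkdir -p pics; ls; cat > h.py <<'E'
import numpy as np, cv2
from rig import ctrl, imaging, order, trace
def f(p): return p["color"].shape[0]/2/np.tan(np.radians(p["vertical_fov"])/2)
def pts(p,mask=None):
    z=p["range_z"]; 
    v,u=np.nonzero((z>0)&(mask if mask is not None else True))
    d=z[v,u]; F=f(p)
    c=np.stack([(u-p["cx"])/F*d,(v-p["cy"])/F*d,d],1)
    return (c-p["t"])@np.asarray(p["R"]), u, v
def save(p,n): cv2.imwrite("pics/"+n,p["color"][:,:,::-1])
E
python3 - <<'E'
from h import *
import pickle
s=ctrl.read_state(); print(s)
for n in ["scene","side","wrist"]:
    p=imaging.camera(n); save(p,n+"0.png"); pickle.dump(p,open(n+"0.pkl","wb"))
    print(n,p["vertical_fov"],p["R"],p["t"])
    for q in ["pliers","carrier","snap_ring","handle_left","handle_right"]:
        for r in trace(p,q): 
            P,u,v=pts(p,r["pixels"]); print(n,q,r["confidence"],np.round(r["rect"]),P.shape, np.median(P,0) if len(P) else None)
E
```

```text
pics
{'clock': 0.0, 'joint_positions': array([-6.69791593e+01,  1.38310772e+01,  2.12857307e-01,  7.64994828e+01,
       -1.58955533e-03,  8.99997202e+01]), 'joint_vel': array([-0.11909344,  0.07087646,  0.03733385, -0.12070161, -0.01793425,
       -0.03100672]), 'joint_torque': array([ 7.36075599e-04, -3.72322154e+01,  2.52405024e+01,  1.70159829e-02,
        1.49836164e-04,  2.36382135e-06]), 'tool_pos': array([ 0.19528129, -0.45961055,  0.230417  ]), 'orientation': array([[ 3.91069596e-01, -9.20360736e-01, -8.28899936e-04],
       [-9.20358817e-01, -3.91070473e-01,  1.87985077e-03],
       [-2.05429913e-03,  2.77328830e-05, -9.99997890e-01]]), 'contact_force': array([ 0.30982283,  0.77658975, -0.28619222]), 'ft_torque': array([-0.01450281,  0.00881549, -0.03586847]), 'gripper_width': 0.08518815591144868}
scene 51.053006497365594 [[ 0.39308876  0.91946085  0.00854214]
 [ 0.52244759 -0.21569328 -0.82493935]
 [-0.75665695  0.3287372  -0.56515671]] [-0.21099412 -0.11652979  1.42812191]
scene pliers 0.92 [211. 320.  76.  67.] (1035, 3) [ 0.57102085 -0.16035665  0.01725041]
scene pliers
[... 2076 characters left out ...]
0339305 -0.10014031  0.01262846]
side handle_left 0.72 [249. 224.  68.  14.] (379, 3) [ 0.54135362 -0.14657298  0.01154653]
side handle_left 0.67 [421. 351.  49.  46.] (534, 3) [0.20244052 0.29648707 0.01596323]
side handle_right 0.75 [345. 222.  62.  25.] (350, 3) [ 0.26476192 -0.13123799  0.0126518 ]
side handle_right 0.61 [394. 342.  30.  57.] (416, 3) [0.24418733 0.28173143 0.01692513]
side handle_right 0.53 [246. 215.  56.  19.] (280, 3) [ 0.54708288 -0.1916173   0.01312388]
wrist 65.39479433133357 [[ 3.90925691e-01 -9.20422001e-01 -6.66032079e-04]
 [-8.76457199e-01 -3.72473541e-01  3.05100375e-01]
 [-2.81069177e-01 -1.18687826e-01 -9.52319966e-01]] [-0.50164451 -0.03853921  0.38039567]
```

```bash
python3 - <<'E'
import cv2
for n in ["scene","side"]:
    i=cv2.imread(f"pics/{n}0.png"); cv2.imwrite(f"pics/{n}0b.png",cv2.resize(i,(800,600),interpolation=cv2.INTER_CUBIC))
E
```

```text
(no output)
```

View pics/scene0b.png

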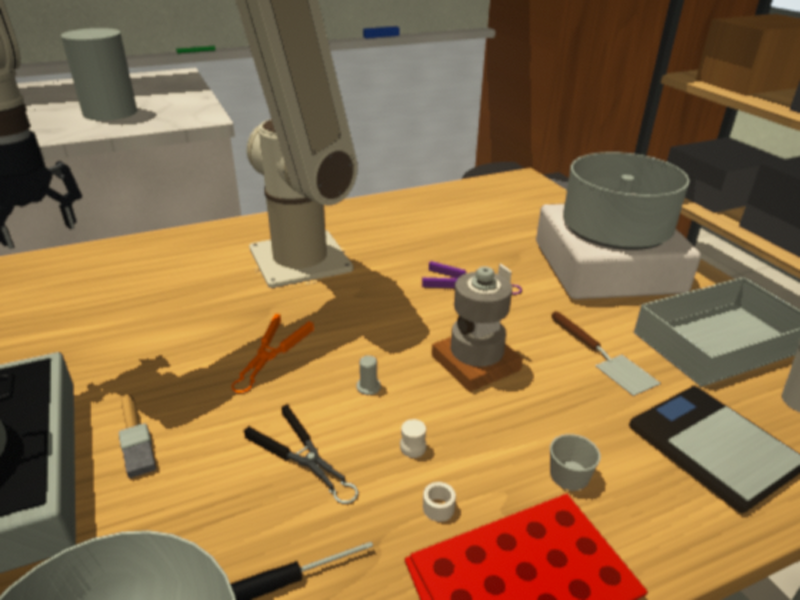

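View pics/side0b.png

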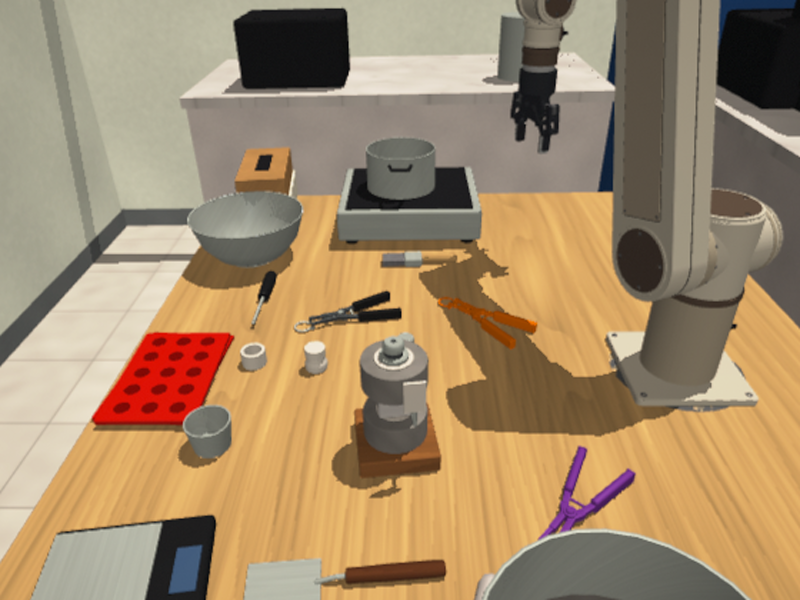

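```bash
python3 - <<'E'
from h import *
import pickle
for n in ["scene","side"]:
    p=pickle.load(open(n+"0.pkl","rb"))
    P,u,v=pts(p); C=p["color"][v,u].astype(int)
    print(n,"f",f(p))
    near=(abs(P[:,0]-0.5)<.12)&(abs(P[:,1]-.19)<.12)
    # axle top
    for lo,hi in [(.189,.199),(.163,.169),(.12,.164)]:
        m=near&(P[:,2]>lo)&(P[:,2]<hi); Q=P[m]
        print(lo,hi,m.sum(),Q.mean(0),Q.min(0),Q.max(0))
    m=(P[:,0]>.42)&(P[:,0]<.72)&(P[:,1]>-.25)&(P[:,1]<-.08)&(P[:,2]>-.01)&(P[:,2]<.04)
    dark=m&(C.max(1)<60)&(P[:,2]>.012)
    print("table z",np.median(P[m][:,2]))
    print("dark",dark.sum(),P[dark].mean(0),P[dark].min(0),P[dark].max(0))
    np.save(n+"_dark.npy",P[dark])
    im=p["color"][:,:,::-1]
    uu,vv=u[dark],v[dark]
    c=im[max(vv.min()-25,0):vv.max()+50,max(uu.min()-25,0):uu.max()+60]
    if n=="side": c=im[195:255,195:300]
    cv2.imwrite(f"pics/{n}_pl.png",cv2.resize(c,None,fx=6,fy=6,interpolation=cv2.INTER_CUBIC)[:600,:800])
    # plane view: occupancy in xy
    a=im[150:210,310:390] if n=="scene" else im[225:290,245:310]
    cv2.imwrite(f"pics/{n}_ax.png",cv2.resize(a,None,fx=7,fy=7,interpolation=cv2.INTER_CUBIC))
E
```

```text
scene f 439.7505479796292
0.189 0.199 86 [0.4841366  0.18039354 0.19353324] [0.46826454 0.16740923 0.18902323] [0.49678346 0.19420495 0.19730328]
0.163 0.169 495 [0.48903576 0.18038971 0.16608427] [0.43286052 0.13545314 0.16300968] [0.52937627 0.24361391 0.16895197]
0.12 0.164 630 [0.50803316 0.16795575 0.14479891] [0.43752397 0.13411145 0.12047655] [0.53098277 0.24402368 0.16398073]
table z 0.0012437108810373974
dark 352 [ 0.54542093 -0.1838622   0.01928767] [ 0.48225684 -0.23293774  0.01200081] [ 0.65694848 -0.1276899   0.025768  ]
side f 432.1042537558108
0.189 0.199 107 [0.47889012 0.18932437 0.19139896] [0.46494117 0.17583891 0.18900391] [0.49164938 0.20199653 0.19359931]
0.163 0.169 612 [0.47538025 0.20083835 0.16454564] [0.43577679 0.14480323 0.16300813] [0.52394752 0.24860063 0.16899791]
0.12 0.164 1389 [0.47606859 0.21746408 0.15045811] [0.43174657 0.14182417 0.12015338] [0.52585032 0.24983008 0.16399911]
table z -0.0016593281968874394
dark 228 [ 0.52983415 -0.17089656  0.01683401] [ 0.47457352 -0.22593478  0.0120114 ] [ 0.63843899 -0.12627976  0.02242224]
```

View pics/scene_pl.png

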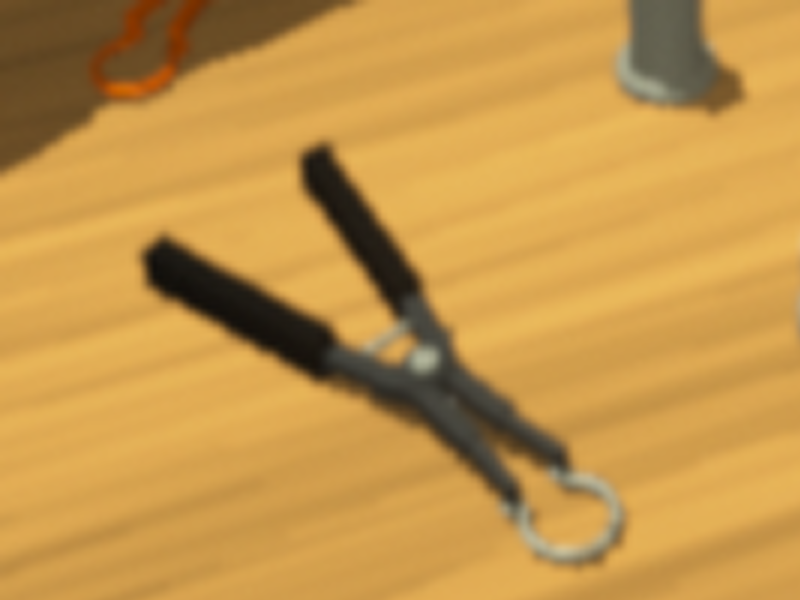

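View pics/side_ax.png

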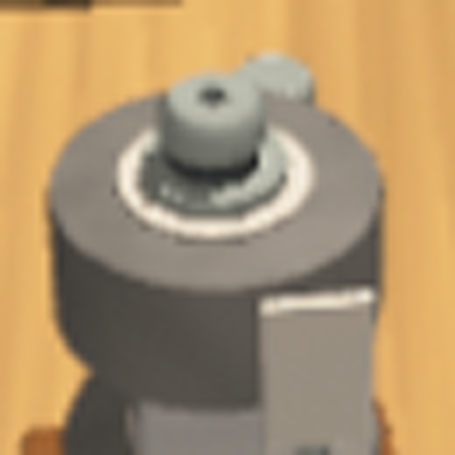

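```bash
python3 - <<'E'
from h import *
import pickle
s=ctrl.read_state(); R=s["orientation"]
p=pickle.load(open("wrist0.pkl","rb"))
c=-np.array(p["R"]).T@p["t"]; print("wrist cam in tool",R.T@(c-s["tool_pos"]), "fwd",R.T@np.array(p["R"])[2],"right",R.T@np.array(p["R"])[0])
for n in ["scene","side"]:
    p=pickle.load(open(n+"0.pkl","rb"))
    P,u,v=pts(p)
    near=(np.hypot(P[:,0]-0.481,P[:,1]-.185)<.1)
    m=near&(P[:,2]>.1695)&(np.hypot(P[:,0]-.481,P[:,1]-.185)>.03)
    print(n,"scraper",m.sum(),np.round(P[m].min(0),3),np.round(P[m].max(0),3), np.round(np.percentile(P[m],[5,50,95],axis=0),3))
    m=near&(P[:,2]>.02)
    for a in range(-180,180,30):
        an=np.degrees(np.arctan2(P[:,1]-.185,P[:,0]-.481)); k=m&(abs(an-a)<15)&(np.hypot(P[:,0]-0.481,P[:,1]-.185)>.05)
        if k.sum()>5: print(a,k.sum(),P[k][:,2].max().round(3),np.hypot(P[k][:,0]-0.481,P[k][:,1]-.185).max().round(3))
    F=f(p)
    for z,r,col in [(.165,.047,(0,0,255)),(.167,.027,(0,255,0)),(.1935,.012,(255,0,0))]:pass
    # fit axis: flat roller top points
    t=near&(abs(P[:,2]-np.median(P[near&(abs(P[:,2]-.165)<.004)][:,2]))<.0015)
    print("top z",np.median(P[near&(abs(P[:,2]-.165)<.004)][:,2]))
E
```

```text
wrist cam in tool [ 0.00190482 -0.0792642  -0.14234347] fwd [-7.67561654e-04  3.05078864e-01  9.52326781e-01] right [9.99999704e-01 1.78584588e-04 7.48775586e-04]
scene scraper 14 [0.438 0.237 0.17 ] [0.469 0.244 0.172] [[0.441 0.237 0.17 ]
 [0.453 0.24  0.171]
 [0.466 0.244 0.172]]
-150 21 0.034 0.068
-120 101 0.034 0.082
-90 63 0.154 0.065
-60 90 0.165 0.074
-30 136 0.161 0.081
0 62 0.154 0.063
30 76 0.034 0.072
60 70 0.034 0.078
90 16 0.171 0.061
120 59 0.172 0.072
top z 0.1659694067807784
side scraper 2 [0.447 0.246 0.17 ] [0.457 0.247 0.17 ] [[0.447 0.246 0.17 ]
 [0.452 0.246 0.17 ]
 [0.457 0.247 0.17 ]]
-180 20 0.031 0.06
-150 33 0.03 0.072
-30 61 0.031 0.076
0 33 0.03 0.058
30 59 0.031 0.067
60 174 0.031 0.081
90 126 0.169 0.067
120 506 0.17 0.076
150 175 0.164 0.083
top z 0.16357072038084464
```

View pics/scene_ax.png

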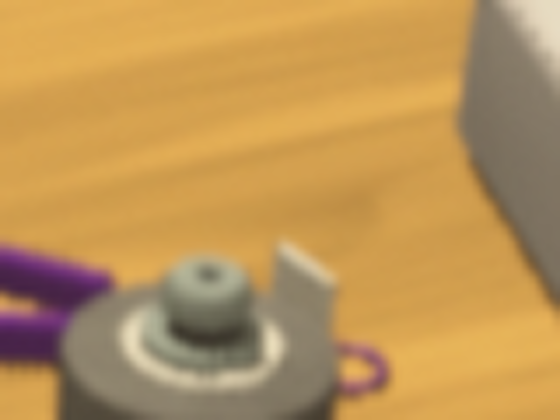

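View pics/wrist0.png

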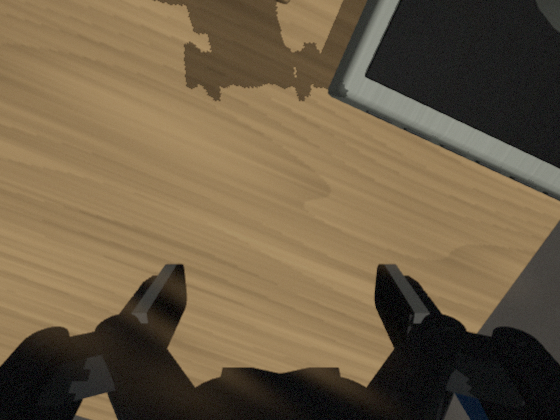

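jog_arm(targets=[-0.28,-1,0,0.02,0,-0.28,-1,0,0.02,0,-0.28,-1,0,0.02,0,-0.28,-1,0,0.02,0,-0.28,-1,0,0,0])

```text
clock: 1.4
tool_pos: [0.3641, -0.3363, 0.2315]
orientation: [[0.312, -0.95, 0.0], [-0.95, -0.312, -0.0], [0.0, -0.0, -1.0]]
contact_force: [0.2, -1.4, 0.3]
gripper_width: 0.0851
```

jog_arm(targets=[-0.28,-1,0,0,0,-0.28,-1,0,0,0,-0.28,-1,0,0,0,-0.28,-1,0,0,0,-0.28,-1,0,0,0])

```text
clock: 1.9
tool_pos: [0.5367, -0.2205, 0.2314]
orientation: [[0.313, -0.95, 0.0], [-0.95, -0.313, -0.0], [0.0, -0.0, -1.0]]
contact_force: [-0.5, -0.4, -0.4]
gripper_width: 0.0853
```

```bash
python3 - <<'E'
from h import *
import pickle
p=imaging.camera("wrist"); save(p,"wrist1.png"); pickle.dump(p,open("wrist1.pkl","wb"))
s=ctrl.read_state(); pickle.dump(s,open("state1.pkl","wb")); print(s["tool_pos"],s["joint_positions"])
for q in ["pliers","snap_ring","handle_left","handle_right"]:
    for r in trace(p,q):
        P,u,v=pts(p,r["pixels"]); print(q,r["confidence"],np.round(r["rect"]),len(P),np.median(P,0))
E
```

```text
[ 0.54177869 -0.21658429  0.23064166] [-21.91400904  23.30302439  13.57921026  80.10778936   0.23876204
 139.53467619]
pliers 0.92 [173. 299. 161.  64.] 1230 [ 0.35144439 -0.17964724  0.01473841]
pliers 0.67 [249. 105.  76. 204.] 3901 [ 0.57564949 -0.15695454  0.01721361]
pliers 0.62 [92. 23. 69. 46.] 2236 [ 0.62445166 -0.01439082  0.04377753]
snap_ring 0.75 [233. 279.  32.  26.] 125 [ 0.3850803  -0.21694646  0.00525954]
snap_ring 0.23 [246. 105.  74. 206.] 3856 [ 0.57520048 -0.15702518  0.01719879]
handle_left 0.86 [172. 294. 156.  56.] 701 [ 0.36790201 -0.18411192  0.01086512]
handle_left 0.7 [231. 106.  39. 205.] 2102 [ 0.57395249 -0.14913261  0.01632702]
handle_right 0.86 [205. 314.  58.  41.] 395 [ 0.34628951 -0.18311674  0.01547734]
handle_right 0.64 [261. 119.  45. 168.] 1696 [ 0.57114055 -0.18683976  0.01752324]
handle_right 0.39 [232.  22.  32.  37.] 412 [ 0.67353847 -0.12355478  0.00501297]
```

View pics/wrist1.png

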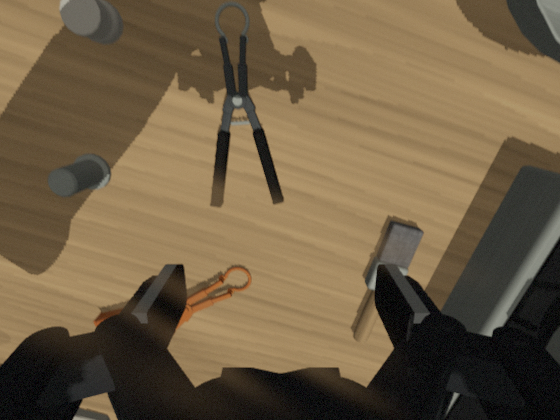

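```bash
cat > fit.py <<'E'
from h import *
import pickle
from scipy.optimize import least_squares
p=pickle.load(open("wrist1.pkl","rb")); s=pickle.load(open("state1.pkl","rb"))
C=p["color"].astype(int); P0,u,v=pts(p)
tab=(u>290)&(u<350)&(v>60)&(v<190); zt=np.median(P0[tab][:,2]); print("table z",zt)
def at(uv,z):
    d=np.array([(uv[0]-p["cx"])/f(p),(uv[1]-p["cy"])/f(p),1])@np.asarray(p["R"]); c=-np.asarray(p["R"]).T@p["t"]
    return c+d*(z-c[2])/d[2]
piv=at((237,101),.02); print("pivot",piv, "ring ctr",at((232,20),.004))
dark=(C.max(2)<48)
res=[]
for a,b in [(212,231),(254,284)]:
    m=np.zeros_like(dark); m[130:205,a:b]=True; m&=dark
    vv,uu=np.nonzero(m); X=np.array([at((x,y),.022) for x,y in zip(uu,vv)])[:,:2]
    c=X.mean(0); w,V=np.linalg.eigh(np.cov(X.T)); d=V[:,1]; d=d if d[0]>0 else -d
    t=(X-c)@d; print(len(X),"mean",c,"yaw",np.degrees(np.arctan2(d[1],d[0])),"len",np.ptp(t),"wid",np.ptp((X-c)@V[:,0]), "depth z",np.median(P0[m[v,u]][:,2])); res.append((c,d,t))
(c1,d1,t1),(c2,d2,t2)=res
ax=d1+d2; ax/=np.linalg.norm(ax); print("yaw from grips",np.degrees(np.arctan2(ax[1],ax[0])))
mid=(c1+c2)/2
e=piv[:2]-mid; print("yaw mid->pivot",np.degrees(np.arctan2(e[1],e[0])),"dist",np.linalg.norm(e))
rc=at((232,20),.004)[:2]; e=rc-mid; print("yaw mid->ring",np.degrees(np.arctan2(e[1],e[0])),np.linalg.norm(e))
g=mid+ax*(t1.max()+t2.max())/2  # front ends
print("mid",mid,"front",g,"rear",mid+ax*(t1.min()+t2.min())/2, "sep", np.linalg.norm(c1-c2))
print("grip via pivot",piv[:2]-ax*.065,"via ends",g-ax*.030*np.cos(np.radians(12)),"via ring",rc-ax*.141)
print(s["tool_pos"])
E
python3 fit.py
```

```text
table z -0.0003809287005326948
pivot [ 0.59691695 -0.15548593  0.02      ] ring ctr [ 0.66942752 -0.12748678  0.004     ]
465 mean [ 0.5421138  -0.15436049] yaw 9.699364918605442 len 0.04791442369806982 wid 0.012116630812243696 depth z 0.020997551038815346
673 mean [ 0.54702352 -0.20311476] yaw 34.01863073801821 len 0.07487869525116354 wid 0.011446115969368727 depth z 0.021127926180049206
yaw from grips 21.85899782831183
yaw mid->pivot 23.949499451860234 dist 0.057279878378762666
yaw mid->ring 22.316690194943025 0.1349680850240984
mid [ 0.54456866 -0.17873763] front [ 0.57144561 -0.1679555 ] rear [ 0.51446328 -0.19081489] sep 0.049000855738652024
grip via pivot [ 0.53659026 -0.17968697] via ends [ 0.54421096 -0.17888113] via ring [ 0.53856501 -0.17998443]
[ 0.54177869 -0.21658429  0.23064166]
```

jog_arm(targets=[0,0,0,-0.068,0,-0.44,-0.12,0.5,0,0,-0.44,-0.12,1,0,0,0,0,1,0,0,0,0,0.5,0,0])

```text
clock: 2.65
tool_pos: [0.5275, -0.1855, 0.1083]
orientation: [[0.378, -0.926, -0.005], [-0.926, -0.378, 0.001], [-0.003, 0.004, -1.0]]
contact_force: [-0.1, -0.5, 0.5]
gripper_width: 0.0853
```

jog_arm(targets=[0,0,0,0,0,0,0,0,0,0])

```text
clock: 2.85
tool_pos: [0.5304, -0.1865, 0.1121]
orientation: [[0.378, -0.926, 0.0], [-0.926, -0.378, -0.0], [0.0, -0.0, -1.0]]
contact_force: [-0.2, -0.4, 1.1]
gripper_width: 0.085
```

```bash
python3 - <<'E'
from h import *
import pickle
p=imaging.camera("wrist"); save(p,"wrist2.png"); pickle.dump(p,open("wrist2.pkl","wb"))
s=ctrl.read_state(); pickle.dump(s,open("state2.pkl","wb")); print(s["tool_pos"],s["orientation"])
E
```

```text
[ 0.53143328 -0.18666184  0.11301758] [[ 3.78068510e-01 -9.25774446e-01  2.42439506e-03]
 [-9.25775847e-01 -3.78071615e-01 -9.67154056e-04]
 [ 1.81196146e-03 -1.87879589e-03 -9.99996593e-01]]
```

View pics/wrist2.png

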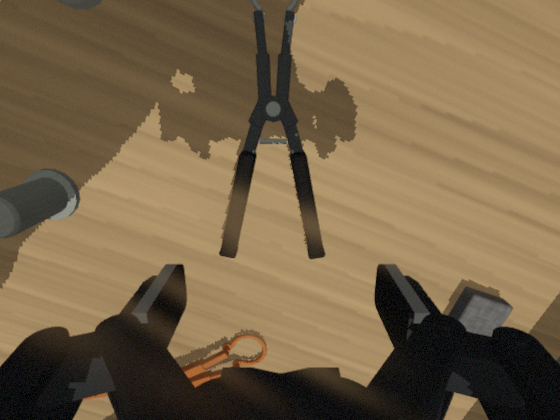

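```bash
python3 - <<'E'
from h import *
import pickle
p=pickle.load(open("wrist2.pkl","rb")); s=pickle.load(open("state2.pkl","rb")); R=s["orientation"]
print(p["cx"],p["cy"],f(p))
def at(uv,z):
    d=np.array([(uv[0]-p["cx"])/f(p),(uv[1]-p["cy"])/f(p),1])@np.asarray(p["R"]); c=-np.asarray(p["R"]).T@p["t"]
    return c+d*(z-c[2])/d[2]
for n,uv,z in [("pivot",(273,109),.02),("rearL",(229,253),.022),("rearR",(317,253),.022),("frL",(247,153),.022),("frR",(299,153),.022)]:
    X=at(uv,z); print(n,X.round(4),"tool",(R.T@(X-s["tool_pos"])).round(4))
P,u,v=pts(p); q=P[(u>255)&(u<290)&(v>180)&(v<240)]; print("table",np.median(q[:,2]))
# fingertips depth
for b in [(150,180,268,300),(380,405,268,300)]:
    m=(u>b[0])&(u<b[1])&(v>b[2])&(v<b[3])&(P[:,2]>.06); Q=(P[m]-s["tool_pos"])@R; print("finger",Q.min(0),Q.max(0))
E
```

```text
280.16664332755994 203.84683640564592 327.14130611146913
pivot [ 0.5966 -0.156   0.02  ] tool [-0.0039 -0.0717  0.0931]
rearL [ 0.4829 -0.1644  0.022 ] tool [-0.0391  0.0367  0.0909]
rearR [ 0.509  -0.2283  0.022 ] tool [0.0299 0.0367 0.091 ]
frL [ 0.5618 -0.1501  0.022 ] tool [-0.0225 -0.0417  0.0911]
frR [ 0.5757 -0.1843  0.022 ] tool [ 0.0144 -0.0417  0.0911]
table -0.00034405507819979447
finger [-0.05341655 -0.01246372 -0.0432283 ] [-0.0407663   0.00114775 -0.0177262 ]
finger [ 0.04363303 -0.01259709 -0.04209256] [ 0.05371282  0.00240812 -0.01702124]
```

jog_arm(targets=[-0.11,-0.2,0.6,0,0,0,0,0.8,0,0,0,0,0.6,0,0,0,0,0.4,0,0,0,0,0,0,0])

```text
clock: 3.4
tool_pos: [0.5361, -0.1786, 0.0148]
orientation: [[0.379, -0.925, -0.001], [-0.925, -0.379, 0.0], [-0.001, 0.001, -1.0]]
contact_force: [-0.9, 1.1, -0.5]
gripper_width: 0.0856
```

jog_arm(targets=[0,0,0,0,0,0,0,0,0,0])

```text
clock: 3.6
tool_pos: [0.5384, -0.1792, 0.0175]
orientation: [[0.379, -0.925, 0.004], [-0.925, -0.379, -0.001], [0.003, -0.003, -1.0]]
contact_force: [0.2, -0.5, 0.1]
gripper_width: 0.0852
```

```bash
python3 - <<'E'
from h import *
import pickle
p=imaging.camera("wrist"); save(p,"wrist3.png"); pickle.dump(p,open("wrist3.pkl","wb"))
s=ctrl.read_state(); pickle.dump(s,open("state3.pkl","wb")); print(s["tool_pos"],s["orientation"],s["contact_force"])
E
```

```text
[ 0.53824347 -0.17904457  0.01736461] [[ 0.37920669 -0.92530464  0.0036891 ]
 [-0.92530854 -0.37921315 -0.00122012]
 [ 0.00252793 -0.00295088 -0.99999245]] [-0.10093166 -0.14992785  0.99967579]
```

View pics/wrist3.png

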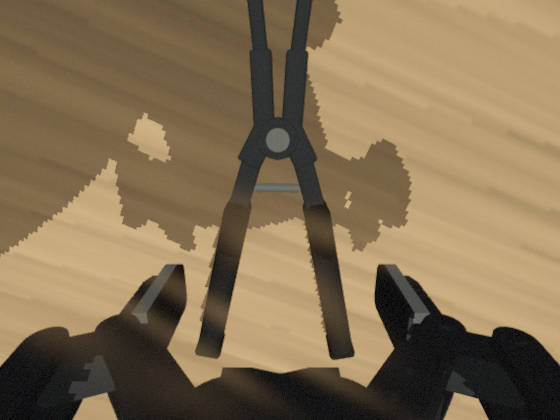

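jog_arm(targets=[-0.02,0,0.2,0,0,0,0,0.13,0,0,0,0,0,0,0])

```text
clock: 3.95
tool_pos: [0.5354, -0.1773, 0.0011]
orientation: [[0.38, -0.925, -0.002], [-0.925, -0.38, 0.001], [-0.001, 0.002, -1.0]]
contact_force: [-0.5, 0.6, 0.4]
gripper_width: 0.0857
```

jog_arm(targets=[0,0,0,0,0.3,0,0,0,0,0.4,0,0,0,0,0.5,0,0,0,0,0.6,0,0,0,0,0.7], grip_force=50)

```text
clock: 4.45
tool_pos: [0.5389, -0.1793, 0.0058]
orientation: [[0.379, -0.925, 0.006], [-0.925, -0.379, -0.004], [0.006, -0.004, -1.0]]
contact_force: [-2.9, -0.7, 15.5]
gripper_width: 0.0311
```

jog_arm(targets=[0,0,0,0,0.8,0,0,0,0,0.9,0,0,0,0,1,0,0,0,0,1,0,0,0,0,1])

```text
clock: 4.95
tool_pos: [0.5389, -0.1793, 0.0058]
orientation: [[0.379, -0.925, 0.006], [-0.925, -0.379, -0.004], [0.006, -0.004, -1.0]]
contact_force: [-2.9, -1.5, 14.9]
gripper_width: 0.0311
```

```bash
python3 - <<'E'
from h import *
import pickle
p=imaging.camera("wrist"); save(p,"wrist4.png"); pickle.dump(p,open("wrist4.pkl","wb"))
s=ctrl.read_state(); pickle.dump(s,open("state4.pkl","wb")); print(s)
E
```

```text
{'clock': 5.0, 'joint_positions': array([-1.83551585e+01,  3.21021815e+01, -8.35465442e+00,  4.91467429e+01,
       -8.99097571e-02,  1.39370223e+02]), 'joint_vel': array([ 0.04662934,  0.04488813,  0.06554538, -0.05585362, -0.00313563,
       -0.13578868]), 'joint_torque': array([  1.17609367, -38.33305836,  16.72151327,  -0.81056491,
         0.58677681,   0.04788648]), 'tool_pos': array([ 0.53891592, -0.17930693,  0.00580281]), 'orientation': array([[ 0.37902394, -0.92536694,  0.00607263],
       [-0.92536934, -0.37904899, -0.00366815],
       [ 0.00569621, -0.0042291 , -0.99997483]]), 'contact_force': array([-3.79330973, -1.02051959, 14.91631341]), 'ft_torque': array([-0.27242773,  0.47143821,  0.08933811]), 'gripper_width': 0.031038182879186325}
```

View pics/wrist4.png

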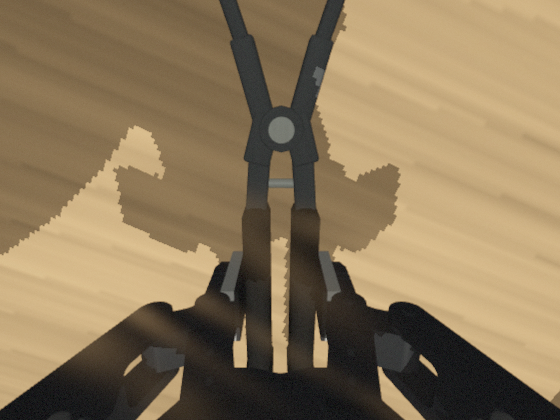

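jog_arm(targets=[0,0,-0.2,0,1,0,0,-0.4,0,1,0,0,-0.6,0,1,0,0,-0.8,0,1,0,0,-0.8,0,1])

```text
clock: 5.5
tool_pos: [0.5353, -0.1772, 0.1144]
orientation: [[0.38, -0.925, -0.003], [-0.925, -0.38, 0.001], [-0.002, 0.002, -1.0]]
contact_force: [0.6, 0.3, -1.7]
gripper_width: 0.0309
```

jog_arm(targets=[0,0,-0.8,0,1,0,0,-0.8,0,1,0,0,-0.8,0,1,0,0,-0.8,0,1,0,0,0,0,1])

```text
clock: 6.0
tool_pos: [0.5386, -0.1783, 0.2472]
orientation: [[0.38, -0.925, 0.009], [-0.925, -0.38, -0.003], [0.006, -0.007, -1.0]]
contact_force: [1.5, 0.1, 0.2]
gripper_width: 0.0307
```

jog_arm(targets=[0,0,0,0,1,0,0,0,0,1])

```text
clock: 6.2
tool_pos: [0.5353, -0.1772, 0.2403]
orientation: [[0.38, -0.925, -0.003], [-0.925, -0.38, 0.001], [-0.002, 0.003, -1.0]]
contact_force: [0.1, 0.1, -1.8]
gripper_width: 0.031
```

```bash
python3 - <<'E'
from h import *
import pickle
s=ctrl.read_state(); print(s["tool_pos"],s["contact_force"],s["gripper_width"])
for n in ["scene","side","wrist"]:
    p=imaging.camera(n); save(p,n+"5.png"); pickle.dump(p,open(n+"5.pkl","wb"))
pickle.dump(ctrl.read_state(),open("state5.pkl","wb"))
a=cv2.imread("pics/scene5.png");b=cv2.imread("pics/side5.png")
cv2.imwrite("pics/a5.png",np.hstack([cv2.resize(a[200:350,130:330],(400,300)) if 0 else cv2.resize(a[150:350,130:330],(400,400)),cv2.resize(b[80:280,150:350],(400,400))]))
E
```

```text
[ 0.53531739 -0.17724691  0.2402818 ] [ 0.13657098  0.0820532  -1.76308046] 0.03095584125223211
```

View pics/a5.png

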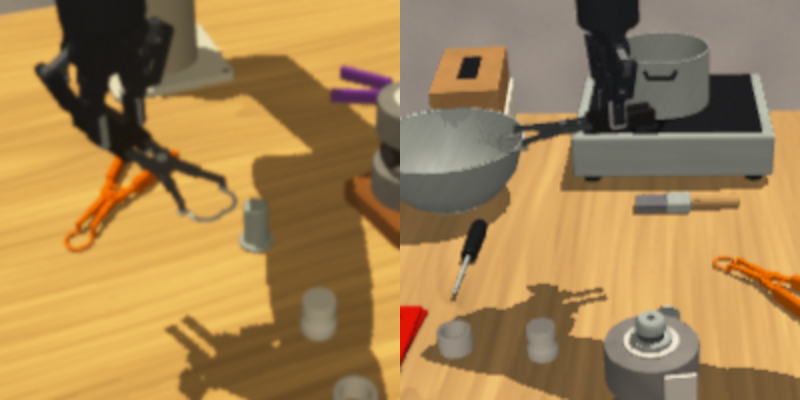

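View pics/wrist5.png

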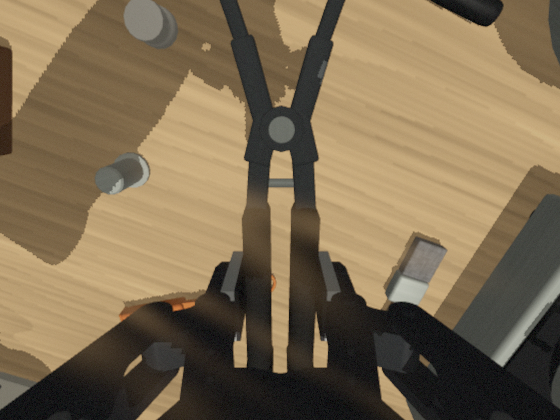

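```bash
cat > tf.py <<'E'
from h import *
import pickle
def at(p,uv,z):
    d=np.array([(uv[0]-p["cx"])/f(p),(uv[1]-p["cy"])/f(p),1])@np.asarray(p["R"]); c=-np.asarray(p["R"]).T@p["t"]
    return c+d*(z-c[2])/d[2]
E
python3 - <<'E'
from tf import *
for k in "45":
    p=pickle.load(open(f"wrist{k}.pkl","rb")); s=pickle.load(open(f"state{k}.pkl","rb")); R=s["orientation"];T=s["tool_pos"]
    print(T, R[:,2])
    z0=T[2]-.0058
    for n,uv,z in [("pivot",(281,129),.02),("frontL",(256,208),.022),("frontR",(305,208),.022),("jawL@40",(241,40),.017),("jawR",(321,40),.017)]:
        print(n,(R.T@(at(p,uv,z0+z)-T)).round(4))
    P,u,v=pts(p)
    for nm,b in [("grips",(246,268,225,300)),("gripsR",(294,316,225,300)),("pivot",(274,288,122,136)),("jawL",(238,250,45,60)),("jawR",(312,324,45,60))]:
        m=(u>=b[0])&(u<=b[1])&(v>=b[2])&(v<=b[3]); print(nm,np.median((P[m]-T)@R,axis=0).round(4),"world z",np.median(P[m][:,2]).round(4))
E
```

```text
[ 0.53891592 -0.17930693  0.00580281] [ 0.00607263 -0.00366815 -0.99997483]
pivot [ 0.0021 -0.0683 -0.0139]
frontL [-0.008  -0.0371 -0.0161]
frontR [ 0.0119 -0.037  -0.016 ]
jawL@40 [-0.0124 -0.0998 -0.0108]
jawR [ 0.0167 -0.0998 -0.0107]
grips [-0.0082 -0.0119 -0.0154] world z 0.0212
gripsR [ 0.0125 -0.0119 -0.0153] world z 0.0213
pivot [ 0.0021 -0.0683 -0.014 ] world z 0.0201
jawL [-0.0116 -0.0957 -0.01  ] world z 0.0161
jawR [ 0.0158 -0.0957 -0.0098] world z 0.0161
[ 0.53543667 -0.17729336  0.2402822 ] [-0.00341859  0.00112327 -0.99999353]
pivot [ 0.002  -0.0683 -0.0144]
frontL [-0.0081 -0.0371 -0.0163]
frontR [ 0.0118 -0.0371 -0.0163]
jawL@40 [-0.0125 -0.0995 -0.0114]
jawR [ 0.0165 -0.0995 -0.0115]
grips [-0.0083 -0.0117 -0.0151] world z 0.2554
gripsR [ 0.0124 -0.0117 -0.015 ] world z 0.2552
pivot [ 0.002  -0.0682 -0.0131] world z 0.2532
jawL [-0.0118 -0.0957 -0.0091] world z 0.2492
jawR [ 0.0158 -0.0957 -0.0089] world z 0.2489
```

jog_arm(targets=[0,0,-0.3,-0.126,1,0,0,-0.3,-0.126,1,0,0,-0.3,-0.126,1,0,0,-0.3,-0.126,1,0,0,-0.3,-0.126,1])

```text
clock: 6.85
tool_pos: [0.536, -0.1775, 0.3015]
orientation: [[0.87, -0.494, -0.002], [-0.494, -0.87, 0.001], [-0.002, 0.0, -1.0]]
contact_force: [0.4, -0.4, -1.2]
gripper_width: 0.0308
```

jog_arm(targets=[-0.5,-0.52,0,0,1,-0.8,-0.83,0,0,1,-0.8,-0.83,0,0,1,-0.8,-0.83,0,0,1,-0.6,-0.62,0,0,1])

```text
clock: 7.35
tool_pos: [0.486, 0.0202, 0.3013]
orientation: [[0.867, -0.498, -0.002], [-0.498, -0.867, 0.0], [-0.002, 0.0, -1.0]]
contact_force: [1.0, 0.3, -1.4]
gripper_width: 0.0311
```

jog_arm(targets=[-0.4,-0.5,0,0,1,0,0,0,0,1,0,0,0,0,1,0,0,0,0,1])

```text
clock: 7.75
tool_pos: [0.4835, 0.0427, 0.3016]
orientation: [[0.867, -0.499, -0.001], [-0.499, -0.867, -0.0], [-0.001, 0.001, -1.0]]
contact_force: [0.5, -0.6, -1.8]
gripper_width: 0.0313
```

```bash
python3 - <<'E'
from h import *
import pickle
for n in ["wrist"]:
    p=imaging.camera(n); save(p,n+"6.png"); pickle.dump(p,open(n+"6.pkl","wb"))
s=ctrl.read_state(); pickle.dump(s,open("state6.pkl","wb")); print(s["tool_pos"],s["orientation"],s["contact_force"],s["gripper_width"],s["joint_positions"])
E
```

```text
[0.48356079 0.04251083 0.30170634] [[ 8.66248049e-01 -4.99613676e-01 -7.02080376e-04]
 [-4.99613978e-01 -8.66248091e-01 -3.42579311e-04]
 [-4.37018477e-04  6.47527829e-04 -9.99999695e-01]] [ 0.22285403  1.3054938  -1.15775739] 0.03133508235650074 [ 5.03409166e+00  1.10636486e+01  7.22432288e+00  8.62024677e+01
 -1.60228443e-02  1.25008557e+02]
```

View pics/wrist6.png

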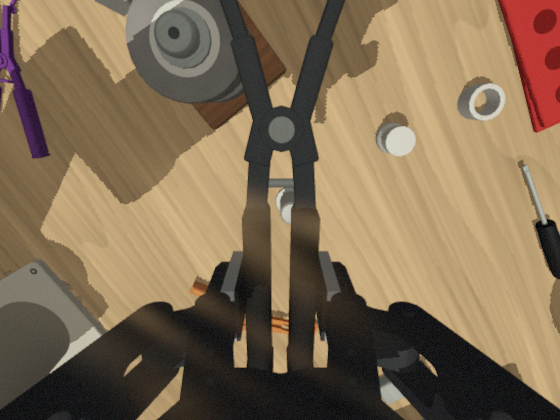

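```bash
python3 - <<'E'
from tf import *
p=pickle.load(open("wrist6.pkl","rb")); s=pickle.load(open("state6.pkl","rb")); R=s["orientation"];T=s["tool_pos"]
cv2.imwrite("pics/ax6.png",cv2.resize(p["color"][0:110,110:240,::-1],None,fx=6,fy=5.4,interpolation=cv2.INTER_CUBIC))
P,u,v=pts(p)
near=(u>120)&(u<240)&(v<110)
top=near&(P[:,2]>.19); print("top z",np.percentile(P[top][:,2],[5,50,95]),P[top].mean(0), top.sum())
flat=near&(abs(P[:,2]-.1935)<.0015); print("flat",flat.sum(),P[flat].mean(0), np.ptp(P[flat],axis=0))
rt=near&(abs(P[:,2]-.165)<.003); print("roller z",np.median(P[rt][:,2]),rt.sum())
for uv,z in [((174.5,33),.1935)]:
    X=at(p,uv,z); print(X,R.T@(X-T))
# circle projection search: fit white flange? draw roller top circle from candidates
m=P[rt][:,:2]
from scipy.spatial import ConvexHull
from scipy.optimize import least_squares
h=m[ConvexHull(m).vertices]
r=least_squares(lambda c:np.hypot(*(h-c[:2]).T)-.047,[.48,.185],loss="soft_l1",f_scale=.001); print("roller circle",r.x,r.fun)
P_=r.x; print(R.T@(np.array([*r.x,.165])-T))
E
```

```text
top z [0.1907583  0.1935348  0.31080744] [0.49535819 0.16967604 0.22965728] 2223
flat 1178 [0.48272861 0.1836034  0.19324943] [0.02804878 0.02655013 0.00292692]
roller z 0.1649712421909064 6657
[0.48266772 0.18307791 0.1935    ] [-0.07095561 -0.12138984  0.10815878]
roller circle [0.48235154 0.18415804] [-1.77457658e-02 -9.11591455e-04 -7.33209517e-04 -9.73036915e-04
 -8.69105015e-04 -1.15736137e-03 -1.02879726e-03 -9.47334764e-04
 -9.90984661e-04 -1.15171537e-03 -1.12241741e-03 -3.97899943e-04
 -6.26357424e-04 -6.56508921e-04 -4.12503734e-04 -1.78418972e-04
 -3.76302445e-04 -2.61934243e-04 -5.61632778e-04 -5.36328689e-04
 -4.39999822e-04 -2.73736188e-04 -1.87302714e-04 -1.44985253e-04
 -4.74595279e-05  1.03603344e-04  4.20038608e-04  6.08974815e-06
  2.27677253e-04 -9.75957443e-06 -2.39194128e-04 -5.03879749e-04
 -1.21938330e-03 -1.04915768e-02 -1.06214941e-02 -1.14621692e-02
 -9.05134691e-03 -8.68384148e-03 -9.19646496e-03 -9.71670083e-03
 -1.22082497e-02]
[-0.07175669 -0.12218599  0.13665863]
```

View pics/ax6.png

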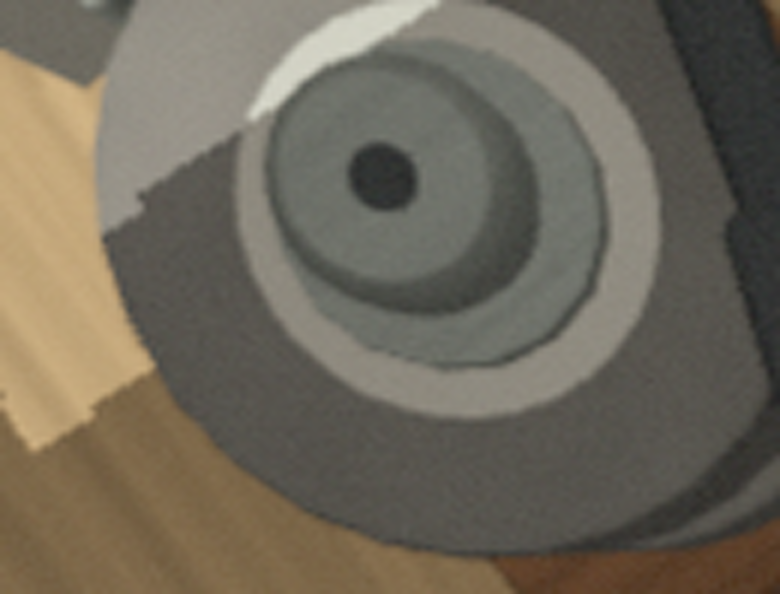

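jog_arm(targets=[-0.6,0.06,0,0,1,-0.8,0.06,0,0,1,-0.43,0,0,0,1,0,0,0.4,0,1,0,0,0.6,0,1])

```text
clock: 8.3
tool_pos: [0.4189, 0.0756, 0.2634]
orientation: [[0.867, -0.499, 0.005], [-0.499, -0.867, 0.001], [0.004, -0.003, -1.0]]
contact_force: [0.3, -1.3, -1.7]
gripper_width: 0.0306
```

jog_arm(targets=[0,0,0.6,0,1,0,0,0.2,0,1,0,0,0,0,1,0,0,0,0,1,0,0,0,0,1])

```text
clock: 8.8
tool_pos: [0.4186, 0.0757, 0.2314]
orientation: [[0.867, -0.499, 0.002], [-0.499, -0.867, 0.0], [0.002, -0.002, -1.0]]
contact_force: [0.2, -0.6, -1.3]
gripper_width: 0.0307
```

```bash
python3 - <<'E'
from h import *
import pickle
for n in ["scene","side","wrist"]:
    p=imaging.camera(n); save(p,n+"7.png"); pickle.dump(p,open(n+"7.pkl","wb"))
s=ctrl.read_state(); pickle.dump(s,open("state7.pkl","wb")); print(s["tool_pos"],s["orientation"],s["contact_force"],s["gripper_width"])
a=cv2.imread("pics/scene7.png")[130:210,290:390];b=cv2.imread("pics/side7.png")[205:295,225:325]
cv2.imwrite("pics/a7.png",np.hstack([cv2.resize(a,(400,320),interpolation=3),cv2.resize(b,(400,320),interpolation=2)]))
E
```

```text
[0.41821751 0.07576349 0.23097119] [[ 8.66877847e-01 -4.98517514e-01  1.75698485e-03]
 [-4.98518698e-01 -8.66878899e-01  2.85779164e-04]
 [ 1.38062718e-03 -1.12362543e-03 -9.99998416e-01]] [ 0.27017766  0.49816069 -1.86549845] 0.031137947481483408
```

View pics/a7.png

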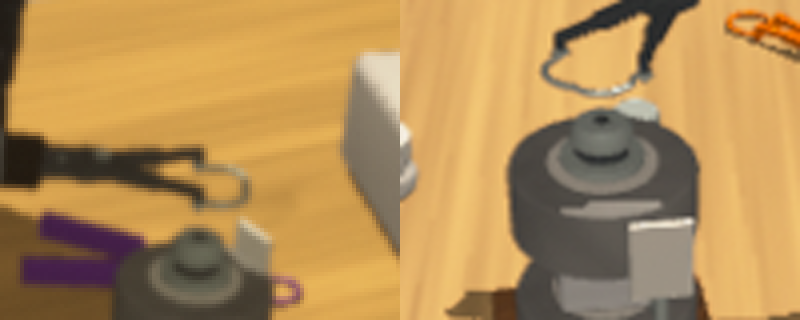

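View pics/wrist7.png

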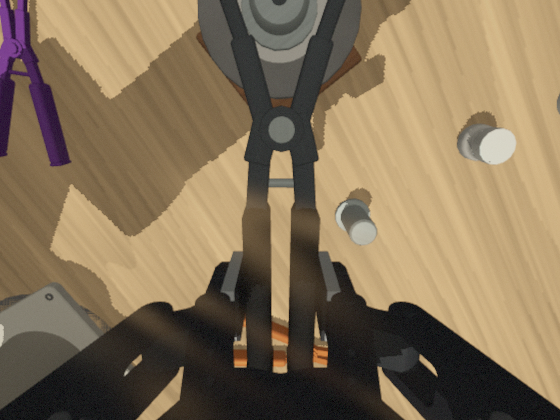

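```bash
cat > ov.py <<'E'
from tf import *
import sys
k=sys.argv[1]; zr=float(sys.argv[2])
s=pickle.load(open(f"state{k}.pkl","rb")); R=s["orientation"];T=s["tool_pos"]
def proj(p,X):
    c=X@np.asarray(p["R"]).T+p["t"]; return np.stack([c[:,0]/c[:,2]*f(p)+p["cx"],c[:,1]/c[:,2]*f(p)+p["cy"]],1)
th=np.linspace(0,2*np.pi,80)
rc=T+R@np.array([0,-.1263,0]); rc[2]=T[2]-zr; d=-R[:,1]; l=np.cross([0,0,1],d)
print("ring pred",rc)
A=np.array([.4808,.1846,0])
def circ(c,r,z): return np.stack([c[0]+r*np.cos(th),c[1]+r*np.sin(th),0*th+z],1)
phi=np.radians(np.linspace(-130,130,60))
ring=rc+np.outer(22*np.cos(phi),d)/1e3+np.outer(20*np.sin(phi),l)/1e3
out=[]
for n,(x0,y0) in {"scene":(300,140),"side":(235,205)}.items():
    p=pickle.load(open(f"{n}{k}.pkl","rb")); S=5
    im=cv2.resize(p["color"][y0:y0+80,x0:x0+78,::-1],None,fx=S,fy=S,interpolation=cv2.INTER_CUBIC)
    for X,col in [(circ(A,.012,.1935),(0,0,255)),(circ(A,.021,.173),(0,255,255)),(circ(A,.047,.165),(255,0,0)),(ring,(0,255,0))]:
        uv=((proj(p,X)-[x0-.5,y0-.5])*S).astype(int); 
        for q in uv: cv2.circle(im,tuple(int(a) for a in q),1,col,-1)
    out.append(im)
cv2.imwrite(f"pics/ov{k}.png",np.hstack(out))
E
python3 ov.py 7 0.0037
```

```text
ring pred [0.48118027 0.1852503  0.22727119]
```

View pics/ov7.png

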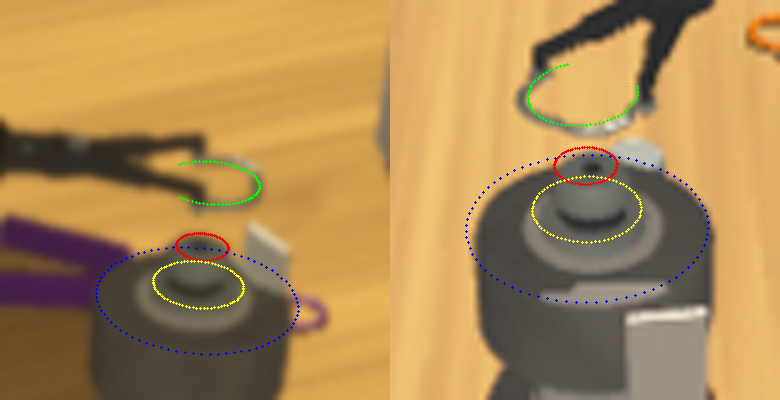

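```bash
python3 - <<'E'
from tf import *
s=pickle.load(open("state7.pkl","rb")); R=s["orientation"];T=s["tool_pos"]
d=-R[:,1];l=np.cross([0,0,1],d); rc=T+d*.1263; A=np.array([.4808,.1846,0])
for n,zb in [("scene",.001),("side",-.0015)]:
    p=pickle.load(open(n+"0.pkl","rb")); P,u,v=pts(p)
    near=np.hypot(P[:,0]-A[0],P[:,1]-A[1])<.025
    for w in (.001,.0015):
        m=near&(abs(P[:,2]-.1935-zb)<w); Q=P[m][:,:2]; print(n,m.sum(),Q.mean(0),(Q.min(0)+Q.max(0))/2,np.ptp(Q,axis=0))
    p=pickle.load(open(n+"7.pkl","rb")); P,u,v=pts(p)
    m=(abs(P[:,2]-.2273-zb)<.008)&(np.hypot(P[:,0]-rc[0],P[:,1]-rc[1])<.045)
    Q=P[m]-rc; x=Q@d; y=Q@l
    mm=x>-.018
    print(" ring n",m.sum(),"front x",np.sort(x)[-6:].round(4),"y range",np.sort(y)[:4].round(4),np.sort(y)[-4:].round(4),"z",np.median(P[m][x>0][:,2]))
    uu,vv=u[m],v[m]; print(uu.min(),uu.max(),vv.min(),vv.max())
    x0,y0=(325,160) if n=="scene" else (255,215)
    im=cv2.resize(p["color"][y0-5:y0+45,x0-10:x0+45,::-1],None,fx=7,fy=9,interpolation=cv2.INTER_CUBIC)
    cv2.imwrite(f"pics/{n}7z.png",im)
a=cv2.imread("pics/scene7z.png");b=cv2.imread("pics/side7z.png");cv2.imwrite("pics/z7.png",np.hstack([a,b]))
E
```

```text
scene 44 [0.48182101 0.1836846 ] [0.48114192 0.1822178 ] [0.02575475 0.02397429]
scene 55 [0.48223528 0.18248122] [0.48239397 0.18080709] [0.02825886 0.02679572]
 ring n 86 front x [0.0204 0.0205 0.0206 0.0227 0.0227 0.0228] y range [-0.0301 -0.0297 -0.0283 -0.0277] [0.0209 0.0229 0.0232 0.0233] z 0.23022570021611136
324 352 169 182
side 63 [0.47883468 0.1872686 ] [0.47922104 0.18766168] [0.02485669 0.02364553]
side 85 [0.479071   0.18792354] [0.47922104 0.18766168] [0.02485669 0.02364553]
 ring n 125 front x [0.0244 0.0245 0.0251 0.0252 0.0253 0.0257] y range [-0.0249 -0.0244 -0.0225 -0.0219] [0.0267 0.0281 0.0284 0.0292] z 0.22774966246732464
260 291 210 232
```

View pics/z7.png

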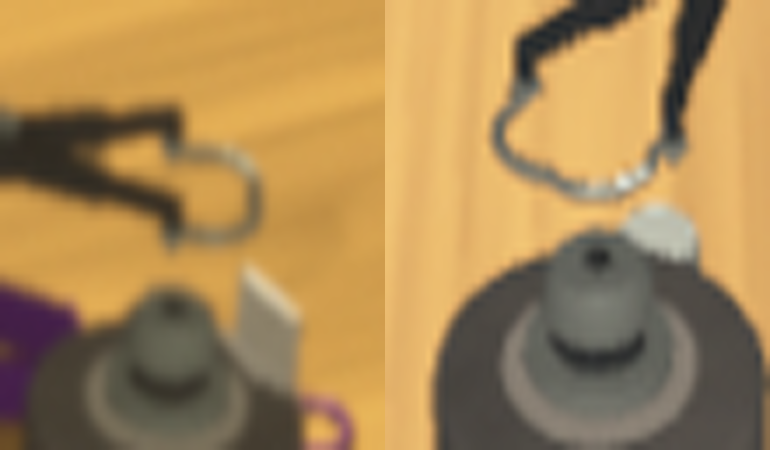

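jog_arm(targets=[-0.025,0.018,0.15,0,1,0,0,0.2,0,1,0,0,0.2,0,1,0,0,0.15,0,1,0,0,0,0,1])

```text
clock: 9.45
tool_pos: [0.4154, 0.0754, 0.2007]
orientation: [[0.867, -0.498, -0.003], [-0.498, -0.867, -0.0], [-0.002, 0.002, -1.0]]
contact_force: [0.1, 0.4, -1.2]
gripper_width: 0.031
```

jog_arm(targets=[0,0,0,0,1,0,0,0,0,1])

```text
clock: 9.65
tool_pos: [0.4166, 0.0756, 0.2023]
orientation: [[0.867, -0.498, 0.0], [-0.498, -0.867, 0.0], [0.0, -0.0, -1.0]]
contact_force: [-0.1, -0.3, -1.9]
gripper_width: 0.0307
```

```bash
python3 - <<'E'
from h import *
import pickle
for n in ["scene","side"]:
    p=imaging.camera(n); save(p,n+"8.png"); pickle.dump(p,open(n+"8.pkl","wb"))
s=ctrl.read_state(); pickle.dump(s,open("state8.pkl","wb")); print(s["tool_pos"],s["orientation"][:,2],s["contact_force"],s["gripper_width"])
a=cv2.imread("pics/scene8.png")[155:205,315:370];b=cv2.imread("pics/side8.png")[210:260,245:300]
cv2.imwrite("pics/z8.png",np.hstack([cv2.resize(q,None,fx=7,fy=9,interpolation=2) for q in (a,b)]))
E
```

```text
[0.41667228 0.07562503 0.20245416] [ 7.74731251e-04  1.65995845e-04 -9.99999686e-01] [ 0.03875271  0.44529309 -1.55609521] 0.03098815287046368
```

View pics/z8.png

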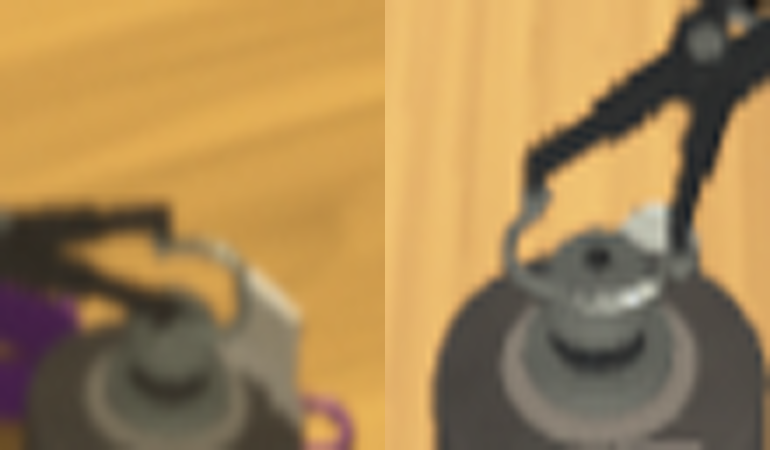

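jog_arm(targets=[0,0.02,0.06,0,1,0,0,0.08,0,1,0,0,0.08,0,1,0,0,0.08,0,1,0,0,0,0,1])

```text
clock: 10.25
tool_pos: [0.4155, 0.0748, 0.1895]
orientation: [[0.867, -0.498, -0.001], [-0.498, -0.867, -0.0], [-0.001, 0.001, -1.0]]
contact_force: [-0.6, -0.5, -1.8]
gripper_width: 0.0314
```

jog_arm(targets=[0,0,0.08,0,1,0,0,0.08,0,1,0,0,0.04,0,1,0,0,0,0,1,0,0,0,0,1])

```text
clock: 10.75
tool_pos: [0.416, 0.0749, 0.1821]
orientation: [[0.867, -0.498, 0.0], [-0.498, -0.867, 0.0], [-0.0, -0.0, -1.0]]
contact_force: [-0.3, -0.9, -1.5]
gripper_width: 0.031
```

```bash
cat > look.py <<'E'
from h import *
import pickle,sys
k=sys.argv[1]
for n in ["scene","side","wrist"]:
    p=imaging.camera(n); save(p,n+k+".png"); pickle.dump(p,open(n+k+".pkl","wb"))
s=ctrl.read_state(); pickle.dump(s,open(f"state{k}.pkl","wb")); print(s["tool_pos"],s["orientation"][:,2],s["contact_force"],s["ft_torque"],s["gripper_width"],s["clock"])
a=cv2.imread(f"pics/scene{k}.png")[155:205,315:370];b=cv2.imread(f"pics/side{k}.png")[210:260,245:300]
cv2.imwrite(f"pics/z{k}.png",np.hstack([cv2.resize(q,None,fx=7,fy=9,interpolation=2) for q in (a,b)]))
E
python3 look.py 9
```

```text
[0.4161048  0.07491793 0.18224189] [ 3.10568315e-04  6.36604729e-05 -9.99999950e-01] [ 0.63321712  0.56153511 -1.41439058] [-0.06749559  0.05209128 -0.03836676] 0.03113797841658941 10.9
```

View pics/z9.png

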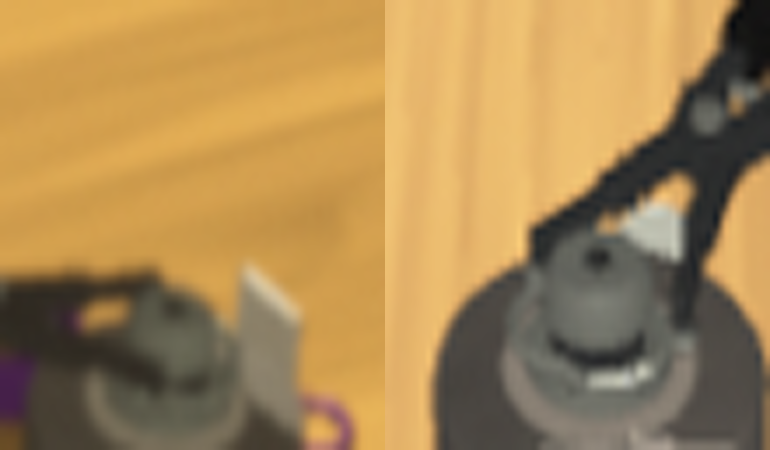

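View pics/wrist9.png

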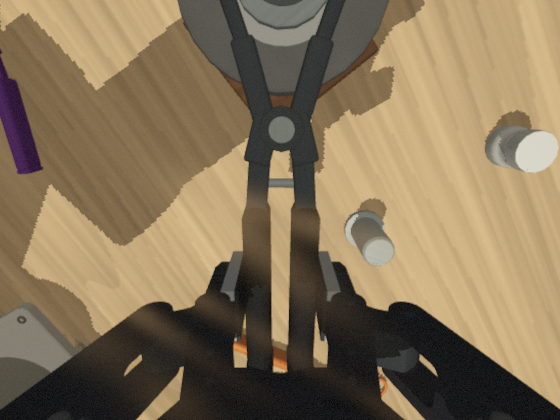

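```bash
python3 - <<'E'
from tf import *
from scipy.optimize import least_squares
p=pickle.load(open("wrist9.pkl","rb")); s=pickle.load(open("state9.pkl","rb")); R=s["orientation"];T=s["tool_pos"]
P,u,v=pts(p); L=(P-T)@R
def med(b): 
    m=(u>=b[0])&(u<=b[1])&(v>=b[2])&(v<=b[3]); return np.median(L[m],axis=0).round(4),np.median(P[m][:,2]).round(4)
for nm,b in [("gripL",(246,268,225,300)),("gripR",(294,316,225,300)),("jawL",(240,248,45,60)),("jawR",(315,323,45,60)),("tipL",(226,232,2,12)),("tipR",(332,338,2,12)),("roller L",(195,225,10,50)),("rollerR",(345,370,20,50)),("flange",(270,295,33,42)),("washer",(270,295,17,23))]: print(nm,*med(b))
rt=(abs(P[:,2]-.165)<.004)&(v<100)&(u>170)&(u<400); Q=P[rt]; print("roller",np.median(Q[:,2]))
# lower boundary of roller top: per column max row
pts2=[]
for c in list(range(190,232,2))+list(range(340,385,2))+list(range(270,294,2)):
    k=rt&(u==c)
    if k.sum()>3: i=np.argmax(np.where(k,v,-1)); pts2.append(L[i][:2])
pts2=np.array(pts2)
r=least_squares(lambda c:np.hypot(*(pts2-c).T)-.047,[0.002,-.126],loss="soft_l1",f_scale=.0007); print("roller centre in tool",r.x,np.median(abs(r.fun)))
A=np.array([.4808,.1846]); print("A in tool",((np.array([*A,.177])-T)@R))
for n in ["scene","side"]:
    p=pickle.load(open(n+"9.pkl","rb")); P,u,v=pts(p); X=P-[*A,0]; d=-R[:,1]; l=np.cross([0,0,1],d); x=X@d;y=X@l; rr=np.hypot(X[:,0],X[:,1])
    ro=(rr>.031)&(rr<.044)&(abs(P[:,2]-.165)<.003); ri=(rr>.02)&(rr<.026)&(x>0)&(P[:,2]>.171)&(P[:,2]<.19)
    print(n,"roller",np.median(P[ro][:,2]),"ring",ri.sum(),np.percentile(P[ri][:,2],[10,50,90]))
E
```

```text
gripL [-0.0079 -0.0105 -0.0153] 0.1975
gripR [ 0.0128 -0.0105 -0.0152] 0.1974
jawL [-0.0113 -0.0944 -0.0094] 0.1917
jawR [ 0.0166 -0.0944 -0.0092] 0.1914
tipL [-0.0163 -0.1096 -0.0083] 0.1905
tipR [ 0.022  -0.1097 -0.0078] 0.1901
roller L [-0.0286 -0.1071  0.0175] 0.1647
rollerR [ 0.0361 -0.1053  0.0176] 0.1647
flange [ 0.0031 -0.1035  0.0155] 0.1667
washer [ 0.0031 -0.109   0.0096] 0.1727
roller 0.16481471728276273
roller centre in tool [ 0.00310308 -0.12793631] 0.00016119041438002538
A in tool [ 0.00141654 -0.12733159  0.00526896]
scene roller 0.16609310585313536 ring 30 [0.1726719  0.18070003 0.18239095]
side roller 0.1634249445385035 ring 46 [0.17519433 0.17807325 0.17919785]
```

```bash
python3 - <<'E'
from tf import *
for k in "49":
    p=pickle.load(open(f"wrist{k}.pkl","rb")); P,u,v=pts(p)
    for a,b in [(2,12),(20,30),(45,60)]:
        o=[]
        for lo,hi in [(215,262),(300,350)]:
            m=(v>=a)&(v<=b)&(u>lo)&(u<hi)&(P[:,2]>np.percentile(P[(v>=a)&(v<=b)&(u>lo)&(u<hi)][:,2],75)-.002) if k=="9" else (v>=a)&(v<=b)&(u>lo)&(u<hi)&(P[:,2]>.012)
            o.append(np.median(P[m][:,2]).round(4))
        print(k,a,b,o)
    m=(u>=246)&(u<=316)&(v>225)&(v<300); print("grip",np.percentile(P[m][:,2],90))
E
```

```text
4 2 12 [np.float64(0.0149), np.float64(0.0149)]
4 20 30 [np.float64(0.015), np.float64(0.0149)]
4 45 60 [np.float64(0.016), np.float64(0.016)]
grip 0.021953386219411078
9 2 12 [np.float64(0.1904), np.float64(0.19)]
9 20 30 [np.float64(0.1903), np.float64(0.19)]
9 45 60 [np.float64(0.1915), np.float64(0.1914)]
grip 0.198202949191088
```

jog_arm(targets=[0,0,0.035,0,1,0,0,0,0,1,0,0,0,0,1])

```text
clock: 11.2
tool_pos: [0.4159, 0.0749, 0.1807]
orientation: [[0.867, -0.498, -0.0], [-0.498, -0.867, -0.0], [-0.0, 0.0, -1.0]]
contact_force: [0.2, 0.5, -1.6]
gripper_width: 0.0309
```

jog_arm(targets=[0,0,0,0,1,0,0,0,0,1])

```text
clock: 11.4
tool_pos: [0.416, 0.0749, 0.1807]
orientation: [[0.867, -0.499, 0.0], [-0.499, -0.867, 0.0], [0.0, -0.0, -1.0]]
contact_force: [-0.5, -0.4, -1.8]
gripper_width: 0.0311
```

```bash
python3 look.py 10;python3 look.py 11; python3 - <<'E'
from tf import *
s=pickle.load(open("state11.pkl","rb")); R=s["orientation"]
A=np.array([.4808,.1846])
for n in ["scene","side"]:
    p=pickle.load(open(n+"11.pkl","rb")); P,u,v=pts(p); X=P-[*A,0]; d=-R[:,1]; l=np.cross([0,0,1],d); x=X@d;y=X@l; rr=np.hypot(X[:,0],X[:,1])
    ro=(rr>.031)&(rr<.044)&(abs(P[:,2]-.165)<.003); ri=(rr>.02)&(rr<.026)&(x>0)&(P[:,2]>.171)&(P[:,2]<.19)
    print(n,"roller",np.median(P[ro][:,2]),"ring",ri.sum(),np.percentile(P[ri][:,2],[10,50,90]))
E
```

```text
[0.41599981 0.07489417 0.18074013] [ 6.81621986e-05  2.09885342e-05 -9.99999997e-01] [-0.04560728 -0.05496757 -1.49006102] [-0.07922449  0.01921214 -0.03148321] 0.03097405116461543 11.55
[0.41598297 0.07487305 0.18072315] [ 4.30169931e-05 -1.42238587e-05 -9.99999999e-01] [ 0.62895795  0.32888305 -0.90522548] [-0.05851379  0.00713975  0.0365935 ] 0.03130207753830242 11.7
scene roller 0.16612605685485873 ring 25 [0.17684279 0.1787861  0.18051069]
side roller 0.1633850528523802 ring 44 [0.17476931 0.17688825 0.17816849]
```

View pics/z11.png

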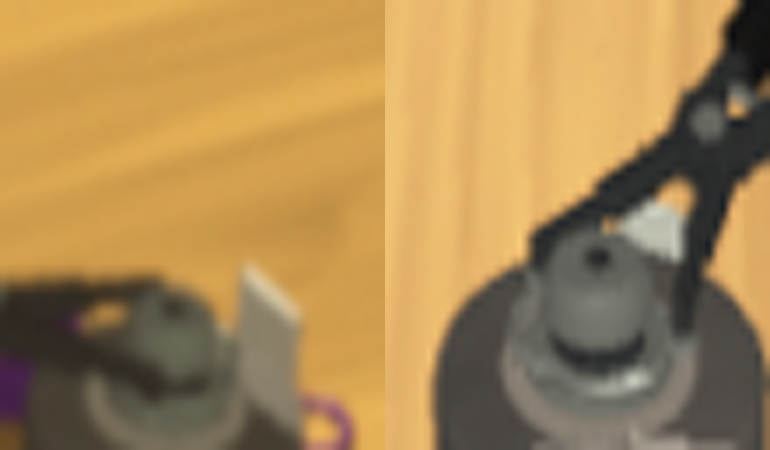

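```bash
python3 - <<'E'
from h import *
s=ctrl.read_state(); print(s["tool_pos"],s["contact_force"],s["gripper_width"],s["clock"])
print(order.sign_off())
E
```

```text
[0.41598297 0.07487305 0.18072315] [ 0.62895795  0.32888305 -0.90522548] 0.03130207753830242 11.7
the job is handed in; nothing more can be done
None
```

I gripped the black-handled pliers by their grips at 50 N and squeezed them to the stop. I carried them over the carrier and lowered the spread ring over the axle to the groove, then handed in at 11.7 s still holding them squeezed. The job reports no verdict, so what follows is only my own measurements.

- **Height:** the three cameras put the ring's middle at about 176–178 mm above the table, against 177 mm wanted.
- **Centring:** side to side, the wrist camera shows the ring within about 1 mm of the axle. Along the pliers the cameras disagree. The wrist camera reads the ring about 1.7 mm short. Before my last 0.8 mm pull-back, the scene and side views read it 1–2 mm too far forward. I left it between the two, inside the 6 mm limit.
- **Contact:** the force reading stayed at 1–2 N, as it was in free air, so I saw no sign of the ring touching the axle or washer.
- **Level and rest:** the tool points straight down, the pliers look level to well under 1 degree, and the arm was not moving.
- **Grip opening:** the gripper read 31 mm where 34 mm was expected at the stop. The views show the grips parallel and the ring wide open, so I took this as an offset in the reading.
- **During the grasp:** the wrist read about 15 N upward while the pliers were still on the table, most likely the fingertips touching it. It went away on lifting.

I saw no contact with the other things on the table, but I did not re-measure where they are at the end.

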